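# Set up the target panel and trigger the imager with the foot pedal

### The job

Take the reference shot: lift the grey target panel out of the rack and lean it gently against the near face of the small equipment case, about centred and square to it, foot on the table, tilted back a little and target face outwards, and let go. Then press the foot switch's pedal with the gripper's fingers down onto its stop, lean on it firmly (about 20 N, without forcing it) for a good second, and let it spring back up. The panel must stay leaning; do not disturb the other things.

Things in the scene. Friction and masses are not known exactly. Their poses are not given: they have to be found in the camera images.
- target_panel: loose grey panel 12 (x) x 120 (y) x 180 mm tall (z), about 0.35 kg, black and white quartered target on its -x face; origin: centre of its bottom face. Starts upright in one of the rack's slots, bottom 10 mm above the table, target towards the robot. Must end on the table, target away from the case, top leaning to the case, 10 to 28 degrees from upright
- target_panel_top (a point): centre of the top face of the target panel, 180 mm above its origin along its z
- clay_panel: bystander: loose red-brown clay panel of the same size, frame and stance, without a target, in the rack's other slot; stays there
- rack: fixed slotted rack, base 150 x 150 x 10 mm, origin under its centre; two slots along its y, 70 mm apart at its x = -35 and +35 mm, each 16 mm wide between 8 mm walls 110 mm long that rise to 45 mm above the table; a panel is drawn straight up
- case: fixed small hard case, light grey with white lid, 140 mm (x) x 200 mm (y) x 110 mm tall, blue latches on the far side; origin under its centre. Its near face (to the robot) is the plain vertical face at its x = -70 mm, against whose top edge the panel leans. (Fixed, close to the robot base: a thermal imager 112 mm tall, centred 0.27 m ahead)
- case_edge (a point): middle of the case's near top edge (x = -70 mm, z = 110 mm in the case's frame)
- footswitch: fixed foot switch put up on the table: black base 200 mm (x) x 120 mm (y) x 14 mm, yellow heel block 45 mm long and 50 mm tall at its far (+x) end, origin under its centre; carries the pedal (the tread) with an orange pad. More than 50 N on it breaks it; the switch under the stop makes at 14 N of finger force
- tread (a joint): pedal angle, rad: 0 up at rest, 0.25 on its hard stop (tread level, top 41 mm above the table). The tread, 145 x 90 mm, hinges about the footswitch's y axis at its x = 75, z = 34 mm and rises to its free near (-x) end. At the press point the spring takes 5 N to start moving, 10.5 N to reach the stop; more force means it stands on the stop. Springs back when released
- tread_press (a point): middle of the orange pad's width, on the tread's top, 120 mm from the hinge, 30 mm from the free end; moves with the pedal (70 mm above the table at rest, 41 mm at the stop)
- tub_a: bystander: loose white plastic sample bowl, 100 mm across, 45 mm tall, origin under its centre
- tub_b: bystander: another loose white sample bowl of that size
- mouse: bystander: loose black computer mouse, 100 x 58 x 30 mm
- tape: bystander: loose yellow tape measure, 70 x 38 x 65 mm tall
- meter: bystander: loose red hand-held moisture meter, 150 x 60 x 30 mm, lying flat
Not all that is in view belongs to the job. What is shaped like the footswitch but pink is not meant.

How it is judged:
On the way, in this order (a step that is already met when the one before it is completed fails the run):
1. the target panel leans on the case, square and centred, target outwards, at rest and let go (angle between target_panel's own x axis and vertical between 1.7 and 2.1 rad and angle between target_panel's own y axis and vertical between 1.5 and 1.64 rad and angle between the y axis of target_panel and the y axis of case, either way round below 0.2 rad and x of target_panel_top in the frame of case between -0.09 and 0.02 m and x of target_panel in the frame of case below -0.085 m and y of target_panel in the frame of case between -0.045 and 0.045 m and height (world z) of target_panel below 0.012 m and contact force between target_panel and case above 0.1 N and contact force between target_panel and the fingers below 0.05 N and linear speed of target_panel below 0.02 m/s), for 0.4 s.
2. the pedal is on its stop with the fingers pressing at least 14 N for 0.8 s (value of joint tread above 0.235 rad and contact force between the fingers and footswitch above 14 N), for 0.8 s.
At the end, for the whole second after the job is handed in: the target panel stands on the table leaning back 7 to 30 degrees against the near face of the case, target outwards, within 45 mm of the case's centre line and 0.2 rad of square, at rest and released; the pedal is back up (under 0.03 rad) (all of step 1 and value of joint tread below 0.03 rad); the robot touches nothing.
It fails at once if a bystander is moved more than 30 mm (distance of any of clay_panel, tub_a, tub_b, mouse, tape, meter from where it was at the start of the episode above 0.03 m).
It fails at once if the foot switch is forced with more than 50 N (contact force between anything else and footswitch above 50 N).
It fails at once if the target panel is dropped or toppled (tilts over 1 rad) (angle between target_panel's own z axis and vertical above 1 rad).
It fails at once if the target panel is banged against the case (over 40 N) (contact force between target_panel and case above 40 N).
It also fails if it takes over 64 s, if anything falls off the work surface, if the arm or the gripper's body presses on something with over 40 N, if the wrist force passes 120 N, or if a joint passes its speed limit or range.

### The arm

A 6-joint arm with a two-finger parallel gripper is mounted at the origin on the work surface. World frame = base frame: x ahead of the robot, y to its left, z up, the work surface at z = 0. Lengths are in m, angles in rad, forces in N, time in s.
With the tool pointing down it reaches from about 0.375 to 0.975 m from the base axis. Payload 3.8 kg.
Tool frame: the origin (TCP) lies on the centre line of the jaws, within the pads' length; the fingertips stand 25 mm ahead of it and the grasp point (between the pads) lies 6 mm ahead of it; z points along the fingers, y is the direction in which the jaws open and shut (so a half turn about z gives the same grasp; the last joint's range is limited). The gripper opens to 85 mm and grips with 20 to 120 N. Pads are 22 mm wide; open, the fingers measure 114 mm over their backs; the gripper's body (76 mm by 85 mm) begins 54 mm behind the grasp point. The pads swing forward as they close: fully open they stand 13 mm farther back than shut.
Start: joints at [-1.186, 0.264, 1.604, -0, 1.274, -0.037], TCP at [0.276, -0.616, 0.256] pointing down, gripper open.
Joint ranges: [-2.63, 2.63], [-0.94, 2.18], [0.31, 2.57], [-1.31, 4.45], [0, 2.66], [-2.55, 2.55]. Speed limits (rad/s): [2.57, 2.57, 3.14, 3.14, 3.14, 3.14].

### API

Orientations are given as a rotation vector (axis times angle).
In Python, from workcell import bot gives the robot as it stands.
- The arm moves only by the tool servo_tool, never from a script. Its argument "moves" is a list of rows, each a list of 3 entries, a list of its own where there are three numbers: the closure in counts, from 0 (fully open) to 255 (shut), then the shift along the tool's x, y, z in m, then the turn about the tool's z in rad. A call has exactly 8 rows; each row shifts and turns the pose as measured when the row begins, along the tool's axes as they then stand; what a row does not reach is not made up. A row lasts 1/12 s, in which the tool goes at most 41.7 mm and 7.16 degrees, less where a joint would pass 70% of its speed; a pose out of reach is approached as far as the arm can. A call is refused whole if a number of a shift passes 0.0417 or a number of a turn 0.125, either way. A call with a gripper value outside its range is refused whole. The fingers move at their own pace and stop on an object; "newtons" is the grip in N (left out, the last holds). Time passes only in rows, so rows that do not move let the fingers close, or fill a call up. It gives the time, the measured TCP pose, the force and the opening at its end, in the units of the state.
- bot.read_state(): the state, without advancing time (a new reading comes with each control period).
- bot.read_camera(name): name is "scene" or "top"; returns a dict with "pixels" (480x640x3 uint8, red, green, blue), "depth" (480x640 float32, m along the optical axis (not along the pixel's ray), 0 where there is no reading), "intrinsics" (3x3 intrinsics, pixels), "R" (3x3) and "t" (3): a world point X has camera coordinates R X + t. Camera axes: x right, y down, z forward; pixel columns grow to the right and rows downward; lengths in m; the calibration is good to about 2 mm. A picture is of the moment at which its call begins.
- bot.finish_job(): hands the job in, once; it reports no verdict.
The state is a dict: "time": time; "q": joint angles; "joint_vel": joint speeds; "joint_torque": joint torques, N m; "tool_pos": TCP position; "tcp_rot": TCP orientation; "wrist_force": force on the tool from outside, world axes, zero at the start; "torque": the same for the moment, N m; "width": opening from 0.0 (shut) to 1.0 (fully open).
Only numpy, scipy, OpenCV 4.12 (cv2) and the standard library are available. Lean on these libraries where they do the work, as an engineer would, in place of code of your own. Each camera call takes 0.05 s, during which the arm holds its last target.

## Working session

There is one attempt and no reset: what is moved stays moved. The work goes in short steps, Python scripts to look and compute and a tool call to move; the robot and the scene stay as the last step left them, time stands still between calls to the robot, and variables do not carry over. Pictures are saved under pics/ and viewed, and the job is handed in when it is done.

Besides the shell and the picture viewer there is one more tool, called after "Emit:" by a JSON object that holds its "fn" and its "kwargs". servo_tool: Moves the arm, as the interface text tells. Its arguments: {"type":"object","properties":{"moves":{"type":"array","items":{"type":"array"}},"newtons":{"type":"number"}},"required":["moves"]}

```bash
ls; mkdir -p pics
cat > h.py <<'E'
import numpy as np,cv2,pickle
from workcell import bot
def grab(tag):
    d={}
    for n in("scene","top"):
        c=bot.read_camera(n); d[n]=c
        cv2.imwrite(f"pics/{tag}_{n}.png",c["pixels"][:,:,::-1])
    pickle.dump(d,open(f"{tag}.pkl","wb")); return d
def pts(c):
    K=np.array(c["intrinsics"]);R=np.array(c["R"]);t=np.array(c["t"]);z=c["depth"]
    v,u=np.mgrid[:480,:640]
    P=np.stack([(u-K[0,2])/K[0,0]*z,(v-K[1,2])/K[1,1]*z,z],-1)
    W=(P-t)@R
    W[z<=0]=np.nan
    return W
E
python3 - <<'E'
from h import *
d=grab("a")
s=bot.read_state();print(s)
for n in d: print(n,d[n]["intrinsics"],-np.array(d[n]["R"]).T@d[n]["t"])
E
```

```text
pics
{'time': 0.1, 'q': array([-1.18591678e+00,  2.64709104e-01,  1.60522282e+00,  3.55805140e-05,
        1.27367373e+00, -3.69005130e-02]), 'joint_vel': array([ 0.00146029, -0.0017971 , -0.00108819, -0.00105768,  0.00087081,
        0.00017228]), 'joint_torque': array([ 2.39717328e-04, -5.16706395e+01, -3.68589556e+01, -1.70684511e-04,
        6.37462552e-03,  1.40283868e-05]), 'tool_pos': array([ 0.27612052, -0.61529129,  0.25507326]), 'tcp_rot': array([-3.07004961e+00, -6.57198204e-01,  4.94453104e-04]), 'wrist_force': array([ 0.50386015,  0.74086924, -0.30639565]), 'torque': array([-0.03614182, -0.00655168, -0.00754906]), 'width': 0.9970490594130275}
scene [[461.31620339   0.         316.9973015 ]
 [  0.         461.31620339 237.47995697]
 [  0.           0.           1.        ]] [1.07714128 0.55880463 0.83591112]
top [[577.92033546   0.         309.2548786 ]
 [  0.         577.92033546 239.08429372]
 [  0.           0.           1.        ]] [3.98352879e-01 1.51465756e-03 1.60222137e+00]
```

View pics/a_scene.png

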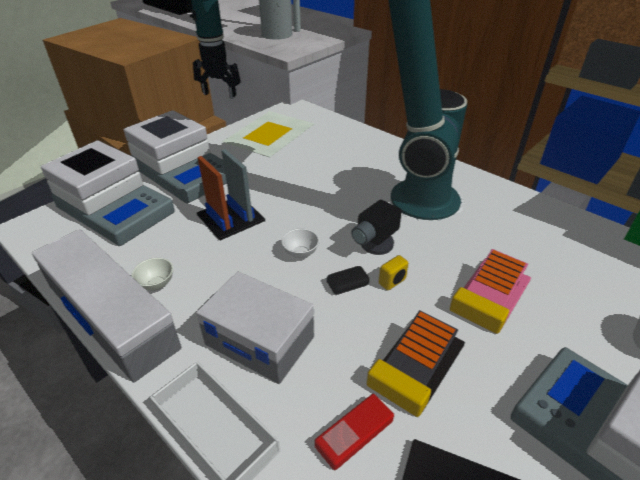

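View pics/a_top.png

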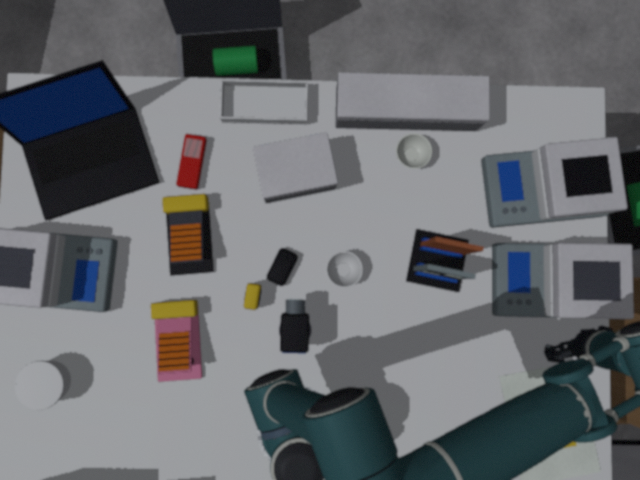

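The scene view shows the rack at about (230,210) with the grey panel nearest the robot, the case at (258,325), the black footswitch at (415,360) and the pink decoy at (490,290). In the top view (up is +x, left is +y) the rack is at (437,260), the case at (295,167) and the footswitch at (188,235).

```bash
python3 - <<'E'
from h import *
d=pickle.load(open("a.pkl","rb"))
def rect(m,W,name):
    P=W[m]; P=P[~np.isnan(P).any(1)]
    r=cv2.minAreaRect((P[:,:2]*1000).astype(np.float32)); 
    print(name,len(P),"c",np.round(r[0],1),"size",np.round(r[1],1),"ang",round(r[2],2),"z pct",np.round(np.percentile(P[:,2],[2,50,98]),4),"mean",np.round(np.median(P,0),4))
for n in("top","scene"):
    c=d[n];W=pts(c);X,Y,Z=W[...,0],W[...,1],W[...,2]
    hsv=cv2.cvtColor(c["pixels"],cv2.COLOR_RGB2HSV);H,S,V=cv2.split(hsv)
    er=lambda m,k=3:cv2.erode(m.astype(np.uint8),np.ones((k,k)))>0
    print(n)
    box=lambda x0,x1,y0,y1:(X>x0)&(X<x1)&(Y>y0)&(Y<y1)
    rect(er(box(.45,.75,-.12,.2)&(Z>.1)&(Z<.125)),W,"case top")
    rect(box(.2,.5,-.5,-.2)&(Z>.15)&(Z<.21)&(S<110)&(X<.36),W,"grey panel hi")
    rect(box(.2,.5,-.5,-.2)&(Z>.08)&(Z<.21)&(S>130)&((H<20)),W,"clay")
    rect(box(.2,.5,-.5,-.2)&(Z<.02)&(V<70)&(Z>.004),W,"rack base")
    rect(box(.2,.6,.2,.5)&(V<60)&(Z<.03),W,"fs base")
    rect(box(.25,.6,.2,.5)&(H>20)&(H<35)&(S>150)&(Z>.042),W,"heel")
    rect(box(.3,.6,.2,.5)&(H<18)&(S>150)&(Z>.03),W,"pad")
    rect(box(.35,.7,.05,.5)&(H>20)&(H<35)&(S>150)&(Z>.042),W,"yel all")
E
python3 - <<'E'
import cv2
a=cv2.imread('pics/a_top.png');cv2.imwrite('pics/a_crop.png',cv2.resize(a[210:310,380:500],None,fx=6,fy=6,interpolation=2))
a=cv2.imread('pics/a_scene.png');cv2.imwrite('pics/a_crop2.png',cv2.resize(a[130:250,180:290],None,fx=5,fy=5,interpolation=2))
E
```

```text
top
case top 2890 c [702.1  26.7] size [129.  193.9] ang 12.47 z pct [0.1022 0.1088 0.1157] mean [0.6924 0.0335 0.1088]Traceback (most recent call last):
  File "<stdin>", line 14, in <module>
  File "<stdin>", line 6, in rect
    return _quantile_unchecked(
        a, q, axis, out, overwrite_input, method, keepdims, weights)
    return _ureduce(a,
                    func=_quantile_ureduce_func,
    ...<5 lines>...
                    overwrite_input=overwrite_input,
                    method=method)
    r = func(a, **kwargs)
    result = _quantile(arr,
                       quantiles=q,
    ...<2 lines>...
                       out=out,
                       weights=wgt)
    slices_having_nans = np.isnan(arr[-1, ...])
                                  ~~~^^^^^^^^^
IndexError: index -1 is out of bounds for axis 0 with size 0
```

View pics/a_crop.png

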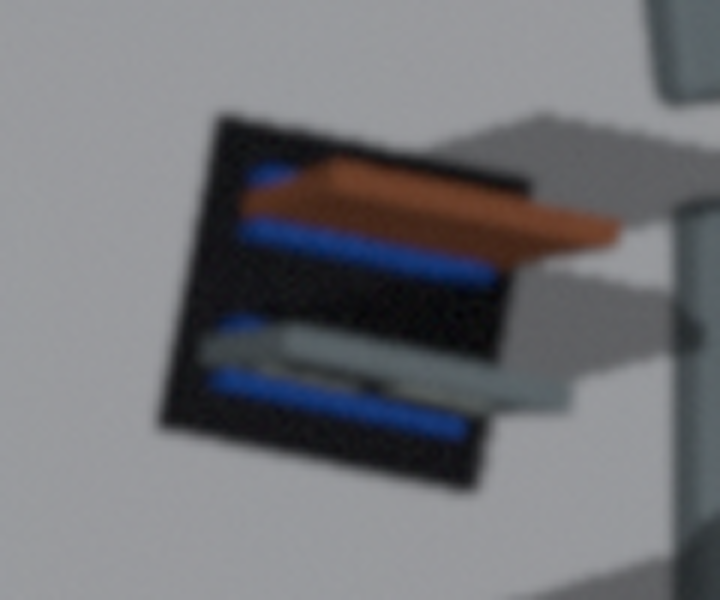

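View pics/a_crop2.png

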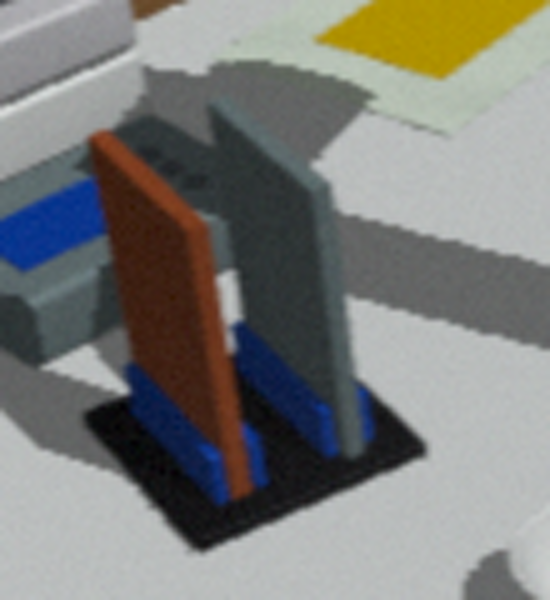

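The crops show the grey panel in the slot nearer the robot with its target on that side, and the clay panel in the farther slot. My coordinate boxes were off because the camera is tilted, so I'll fix the regions.

```bash
cat > m.py <<'E'
from h import *
d=pickle.load(open("a.pkl","rb"))
def rect(m,W,name):
    P=W[m]; P=P[~np.isnan(P).any(1)]
    if len(P)<5: print(name,len(P));return
    r=cv2.minAreaRect((P[:,:2]*1000).astype(np.float32)); 
    print(name,len(P),"c",np.round(r[0],1),"size",np.round(r[1],1),"ang",round(r[2],2),"z",np.round(np.percentile(P[:,2],[2,50,98]),4))
for n in("top","scene"):
    c=d[n];W=pts(c);X,Y,Z=W[...,0],W[...,1],W[...,2]
    hsv=cv2.cvtColor(c["pixels"],cv2.COLOR_RGB2HSV);H,S,V=cv2.split(hsv)
    er=lambda m,k=3:cv2.erode(m.astype(np.uint8),np.ones((k,k)))>0
    print(n,"R",np.round(c["R"],3).tolist())
    pr={"top":dict(rack=(437,260),case=(295,167),fs=(188,235),heel=(185,203)),"scene":dict(rack=(230,225),case=(250,305),fs=(430,340),heel=(400,385))}[n]
    for k,(u,v) in pr.items(): print(k,np.round(W[v,u],3))
    box=lambda x0,x1,y0,y1:(X>x0)&(X<x1)&(Y>y0)&(Y<y1)
    rect(er(box(.55,.85,-.12,.2)&(Z>.1)&(Z<.125)),W,"case top")
    rect(box(.25,.6,-.5,-.2)&(Z>.181)&(Z<.2)&(S>150),W,"clay top")
    rect(box(.25,.6,-.5,-.2)&(Z>.181)&(Z<.2)&(S<110),W,"grey top")
    rect(box(.25,.6,-.5,-.2)&(Z<.02)&(V<60)&(Z>.004),W,"rack base")
    rect(box(.25,.6,-.5,-.2)&(Z<.06)&(H>105)&(H<130)&(S>150)&(Z>.03),W,"rack walls")
    rect(box(.3,.7,.2,.5)&(V<60)&(Z<.03),W,"fs base")
    rect(box(.4,.75,.2,.5)&(H>20)&(H<35)&(S>150)&(Z>.042),W,"heel")
    rect(box(.4,.75,.2,.5)&(H<18)&(S>150)&(Z>.03),W,"pad")
    rect(box(.3,.9,-.3,.2)&(Z>.01)&(Z<.095),W,"others")
E
python3 m.py
```

```text
top R [[0.021, -1.0, 0.012], [-0.997, -0.022, -0.076], [0.076, -0.01, -0.997]]
rack [ 0.469 -0.368  0.011]
case [0.7   0.028 0.111]
fs [0.519 0.309 0.063]
heel [0.606 0.322 0.054]
case top 3558 c [733.5  -4. ] size [177.3 267.3] ang 12.78 z [0.1021 0.1089 0.1168]
clay top 182 c [ 502.2 -375.3] size [109.2  12.7] ang 79.56 z [0.1827 0.1885 0.1937]
grey top 272 c [ 467.3 -372.3] size [128.4  82.1] ang 79.6 z [0.1827 0.1887 0.1953]
rack base 1261 c [ 469.7 -370. ] size [146.5 145.4] ang 79.59 z [0.0043 0.009  0.0163]
rack walls 283 c [ 467.9 -369.5] size [110.1 102.1] ang 79.34 z [0.0321 0.0427 0.0499]
fs base 1427 c [573.8 357. ] size [360.2 174.4] ang 32.47 z [0.0062 0.0145 0.0235]
heel 622 c [606.1 323.9] size [ 41.7 114.6] ang 6.62 z [0.0426 0.0487 0.0554]
pad 1279 c [598.6 321.1] size [296.4  87. ] ang 3.09 z [0.0305 0.0609 0.0765]
others 3913 c [600.6 -50.1] size [499.2 597.1] ang 89.94 z [0.0107 0.0335 0.0908]
scene R [[-0.682, 0.731, -0.008], [0.477, 0.437, -0.762], [-0.554, -0.524, -0.647]]
rack [ 0.504 -0.322  0.018]
case [0.708 0.016 0.109]
fs [0.498 0.326 0.065]
heel [0.615 0.337 0.05 ]
case top 4806 c [737.2  -1. ] size [178.7 272.9] ang 13.02 z [0.1067 0.1097 0.113 ]
clay top 155 c [ 503.5 -377.5] size [117.4  14.2] ang 79.83 z [0.1812 0.1886 0.1916]
grey top 165 c [ 441.6 -379.6] size [ 70.7 150.1] ang 19.64 z [0.1813 0.1886 0.1916]
rack base 778 c [ 470.3 -368.3] size [152.9 148.9] ang 78.84 z [0.005  0.0095 0.0154]
rack walls 259 c [ 472.1 -364.4] size [106.1 103. ] ang 81.42 z [0.0308 0.042  0.0471]
fs base 1992 c [582.1 370.8] size [313.2 163.6] ang 31.07 z [0.0112 0.0171 0.0207]
heel 1308 c [607.6 328.7] size [ 50.2 117.4] ang 6.46 z [0.0435 0.0495 0.0527]
pad 2241 c [598.3 323.6] size [303.3  83.8] ang 3.92 z [0.0301 0.0594 0.0766]
others 7482 c [606.1 -64.3] size [596.5 489.7] ang 4.44 z [0.0115 0.0414 0.0926]
```

```bash
cat > m2.py <<'E'
from h import *
d=pickle.load(open("a.pkl","rb"))
def rect(m,W,name):
    P=W[m]; P=P[~np.isnan(P).any(1)]
    r=cv2.minAreaRect((P[:,:2]*1000).astype(np.float32)); 
    print(name,len(P),"c",np.round(r[0],1),"size",np.round(r[1],1),"ang",round(r[2],2),"med",np.round(np.median(P,0),4))
def cc(m,u,v):
    k,l=cv2.connectedComponents(m.astype(np.uint8),connectivity=4)
    return l==l[v,u] if m[v,u] else print("seed off")
for n in("top","scene"):
    c=d[n];W=pts(c);X,Y,Z=W[...,0],W[...,1],W[...,2]
    hsv=cv2.cvtColor(c["pixels"],cv2.COLOR_RGB2HSV);H,S,V=cv2.split(hsv)
    box=lambda x0,x1,y0,y1:(X>x0)&(X<x1)&(Y>y0)&(Y<y1)
    pr={"top":dict(case=(295,167)),"scene":dict(case=(250,305))}[n]
    print(n)
    m=cc((Z>.098)&(Z<.125),*pr["case"]); 
    rect(cv2.erode(m.astype(np.uint8),np.ones((3,3)))>0,W,"case top eroded"); rect(m,W,"case top")
    rect(box(.38,.49,-.46,-.28)&(Z>.178)&(Z<.2)&(S<110),W,"grey top")
    m=box(.45,.72,.22,.42)&(H>20)&(H<35)&(S>150)&(Z>.044);rect(m,W,"heel")
    m=box(.42,.6,.22,.42)&(H<18)&(S>150)&(Z>.03);rect(m,W,"pad")
    m=box(.42,.59,.22,.42)&(Z>.035);rect(m,W,"tread")
    P=W[m];A=np.c_[P[:,:2],np.ones(len(P))];print("plane",np.linalg.lstsq(A,P[:,2],rcond=None)[0])
    m=box(.38,.75,.22,.46)&(Z>.007)&(Z<.09)
    rect(m,W,"fs whole")
    # nearby clutter
    m=((box(.3,.8,-.3,.55)&(Z>.015))&~np.isnan(Z)).astype(np.uint8)
    k,l,st,ce=cv2.connectedComponentsWithStats(m)
    for i in range(1,k):
        if st[i,4]>60: 
            P=W[l==i];r=cv2.minAreaRect((P[:,:2]*1000).astype(np.float32));print(" blob px",np.round(ce[i]),"c",np.round(r[0]),np.round(r[1]),round(r[2]),"zmax",round(np.percentile(P[:,2],98),3))
E
python3 m2.py
```

```text
top
case top eroded 3643 c [705.6  27.5] size [137.3 193.4] ang 12.78 med [0.7044 0.027  0.1088]
case top 4043 c [705.9  27.7] size [142.4 199.8] ang 12.64 med [0.7045 0.0275 0.1087]
grey top 265 c [ 438.9 -379.1] size [ 62.4 145.7] ang 16.94 med [ 0.4345 -0.3641  0.1887]
heel 566 c [606.  323.9] size [ 41.7 114.7] ang 6.78 med [0.606  0.3256 0.0491]
pad 1079 c [501.3 315.5] size [98.8 82.4] ang 6.75 med [0.5003 0.3152 0.063 ]
tread 1810 c [519.4 323.6] size [150.8 104.2] ang 5.87 med [0.5166 0.3174 0.0585]
plane [-0.24932352 -0.01066703  0.19034249]
fs whole 4896 c [567.4 340.1] size [365.1 239.2] ang 0.1 med [0.5675 0.3195 0.0361]
 blob px [295. 168.] c [707.  28.] [145. 200.] 13 zmax 0.116
 blob px [128. 165.] c [709. 479.] [183. 144.] 1 zmax 0.025
 blob px [191. 162.] c [727. 317.] [ 63. 151.] 82 zmax 0.037
 blob px [403. 153.] c [ 758. -273.] [83. 53.] 1 zmax 0.049
 blob px [186. 228.] c [533. 318.] [196. 121.] 6 zmax 0.076
 blob px [105. 273.] c [408. 532.] [ 38. 200.] 89 zmax 0.056
 blob px [282. 267.] c [441.  58.] [57. 99.] 65 zmax 0.036
 blob px [344. 269.] c [ 437. -110.] 
[... 805 characters left out ...]
8] ang 8.43 med [0.6058 0.3365 0.0408]
 blob px [368. 230.] c [330.  21.] [60. 78.] 0 zmax 0.113
 blob px [299. 241.] c [ 439. -108.] [97. 97.] 27 zmax 0.046
 blob px [393. 271.] c [362. 139.] [39. 71.] 82 zmax 0.067
 blob px [163. 278.] c [ 753. -268.] [91. 41.] 25 zmax 0.047
 blob px [347. 279.] c [445.  61.] [59. 98.] 68 zmax 0.033
 blob px [256. 324.] c [709.  30.] [146. 201.] 12 zmax 0.112
 blob px [479. 308.] c [324. 347.] [ 47. 121.] 4 zmax 0.053
 blob px [413. 362.] c [533. 320.] [202. 120.] 5 zmax 0.076
 blob px [540. 388.] c [412. 532.] [ 36. 203.] 90 zmax 0.053
 blob px [354. 429.] c [729. 319.] [ 61. 150.] 82 zmax 0.034
 blob px [442. 465.] c [679. 490.] [ 76. 152.] 21 zmax 0.021
```

Emit:
{"fn": "servo_tool", "kwargs": {"moves": [[120,[0,0,-0.01],-0.12],[120,[0,0,-0.01],-0.12],[120,[0,0,-0.01],-0.12],[120,[0,0,-0.01],-0.12],[120,[0,0,-0.01],-0.12],[120,[0,0,-0.01],-0.12],[120,[0,0,-0.01],-0.12],[120,[0,0,-0.01],-0.12]], "newtons": 40}}

```text
time: 0.77
tool_pos: [0.2745, -0.6112, 0.3269]
tcp_rot: [-2.368, -2.033, -0.011]
wrist_force: [0.3, -0.2, -0.6]
width: 0.53
```

```bash
cat > go.py <<'E'
import sys
from h import *
from scipy.spatial.transform import Rotation as Ro
# usage: go.py x y z yawY(deg)
x,y,z,yw=map(float,sys.argv[1:5])
s=bot.read_state();R=Ro.from_rotvec(s["tcp_rot"]).as_matrix()
yy=np.degrees(np.arctan2(R[1,1],R[0,1]))
e=np.array([x,y,z])-s["tool_pos"]
print("t",round(s["time"],2),"pos",np.round(s["tool_pos"],4),"yawY",round(yy,2),"zdir",np.round(R[:,2],4),"q",np.round(s["q"],2),"w",round(s["width"],3),"F",np.round(s["wrist_force"],1))
tz=-np.radians((yw-yy+180)%360-180)
print("shift now-axes",np.round(R.T@e,4)," turn z",round(tz,4)," shift after turn",np.round((R@Ro.from_rotvec([0,0,tz]).as_matrix()).T@e,4))
E
python3 go.py .4356 -.3627 .29 -10.4
```

```text
t 0.77 pos [ 0.2745 -0.6112  0.3269] yawY -8.71 zdir [-0.0081  0.02   -0.9998] q [-1.19  0.24  1.51  0.    1.42 -1.03] w 0.53 F [ 0.3 -0.2 -0.6]
shift now-axes [0.2694 0.122  0.0406]  turn z 0.0294  shift after turn [0.2728 0.114  0.0406]
```

Emit:
{"fn": "servo_tool", "kwargs": {"moves": [[120,[0.034,0.0145,0.004],0.004],[120,[0.034,0.0145,0.004],0.004],[120,[0.034,0.0145,0.004],0.004],[120,[0.034,0.0145,0.004],0.004],[120,[0.034,0.0145,0.004],0.004],[120,[0.034,0.0145,0.004],0.004],[120,[0.034,0.0145,0.004],0.004],[120,[0.025,0.01,0.004],0.004]]}}

```text
time: 1.43
tool_pos: [0.4276, -0.3659, 0.2955]
tcp_rot: [-2.408, -1.988, -0.005]
wrist_force: [-0.3, 0.1, 0.7]
width: 0.531
```

```bash
python3 go.py .4356 -.3627 .24 -10.4
```

```text
t 1.43 pos [ 0.4276 -0.3659  0.2955] yawY -10.92 zdir [-0.0096  0.0166 -0.9998] q [-0.76  0.04  1.79  0.01  1.33 -0.57] w 0.531 F [-0.3  0.1  0.7]
shift now-axes [0.0039 0.008  0.0554]  turn z -0.009  shift after turn [0.0038 0.008  0.0554]
```

Emit:
{"fn": "servo_tool", "kwargs": {"moves": [[120,[0.004,0.008,0.0],-0.009],[120,[0,0,0.0],0],[120,[0,0,0.015],0],[120,[0,0,0.015],0],[120,[0,0,0.015],0],[120,[0,0,0.01],0],[120,[0,0,0],0],[120,[0,0,0],0]]}}

```text
time: 2.1
tool_pos: [0.4361, -0.3612, 0.237]
tcp_rot: [-2.391, -2.005, -0.002]
wrist_force: [0.4, 0.7, 0.3]
width: 0.526
```

```bash
python3 go.py .4356 -.3627 .172 -10.4
python3 - <<'E'
from h import *
d=grab("b")
a=d["scene"]["pixels"][60:260,150:330,::-1];cv2.imwrite("pics/b_c.png",cv2.resize(a,None,fx=3,fy=3))
E
```

```text
t 2.1 pos [ 0.4361 -0.3612  0.237 ] yawY -10.03 zdir [-0.0125  0.0171 -0.9998] q [-0.74  0.09  1.85  0.    1.23 -0.56] w 0.526 F [0.4 0.7 0.3]
shift now-axes [-0.0026  0.0008  0.0649]  turn z 0.0065  shift after turn [-0.0026  0.0008  0.0649]
```

View pics/b_c.png

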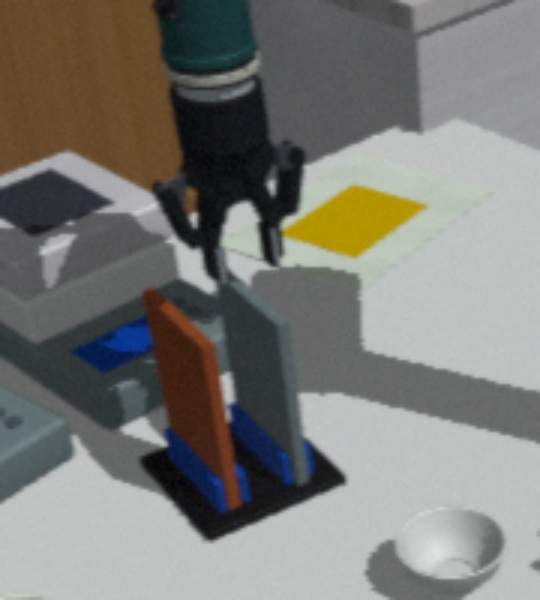

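The jaws straddle the grey panel's top edge, with the fingers at (215,275) and (270,260) in the crop. They are clear of the clay panel, so I'll descend and grip.

Emit:
{"fn": "servo_tool", "kwargs": {"moves": [[120,[-0.002,0.001,0.015],0.006],[120,[0,0,0.015],0],[120,[0,0,0.015],0],[120,[0,0,0.015],0],[120,[0,0,0.005],0],[120,[0,0,0],0],[200,[0,0,0],0],[255,[0,0,0],0]]}}

```text
time: 2.87
tool_pos: [0.4403, -0.3688, 0.1807]
tcp_rot: [-2.413, -2.006, -0.005]
wrist_force: [-0.9, 0.4, -0.2]
width: 0.258
```

Emit:
{"fn": "servo_tool", "kwargs": {"moves": [[255,[0,0,0],0],[255,[0,0,0],0],[255,[0,0,0],0],[255,[0,0,0],0],[255,[0,0,0],0],[255,[0,0,0],0],[255,[0,0,0],0],[255,[0,0,0],0]]}}

```text
time: 3.53
tool_pos: [0.4378, -0.3686, 0.1817]
tcp_rot: [-2.41, -2.004, 0.0]
wrist_force: [-2.0, 0.5, -1.8]
width: 0.14
```

```bash
python3 go.py .4356 -.3627 .172 -10.4
```

```text
t 3.53 pos [ 0.4378 -0.3686  0.1817] yawY -10.5 zdir [-0.0049  0.0057 -1.    ] q [-0.74  0.13  1.9   0.    1.11 -0.56] w 0.14 F [-2.   0.5 -1.8]
shift now-axes [ 0.0053 -0.0032  0.0097]  turn z -0.0017  shift after turn [ 0.0053 -0.0032  0.0097]
```

Emit:
{"fn": "servo_tool", "kwargs": {"moves": [[255,[0,0,-0.01],0],[255,[0,0,-0.012],0],[255,[0,0,-0.015],0],[255,[0,0,-0.015],0],[255,[0,0,-0.015],0],[255,[0,0,-0.015],0],[255,[0,0,-0.01],0],[255,[0,0,0],0]]}}

```text
time: 4.2
tool_pos: [0.4416, -0.3687, 0.2827]
tcp_rot: [-2.414, -2.009, -0.009]
wrist_force: [-0.5, -0.5, -3.1]
width: 0.135
```

```bash
python3 go.py .465 -.205 .275 -10.4
python3 - <<'E'
from h import *
d=grab("c")
a=d["scene"]["pixels"][60:260,150:330,::-1];cv2.imwrite("pics/c_c.png",cv2.resize(a,None,fx=3,fy=3))
E
```

```text
t 4.2 pos [ 0.4416 -0.3687  0.2827] yawY -10.48 zdir [ 0.0038  0.0048 -1.    ] q [-0.74  0.06  1.79  0.01  1.29 -0.56] w 0.135 F [-0.5 -0.5 -3.1]
shift now-axes [ 0.1652 -0.0068  0.0086]  turn z -0.0014  shift after turn [ 0.1652 -0.0066  0.0086]
```

View pics/c_c.png

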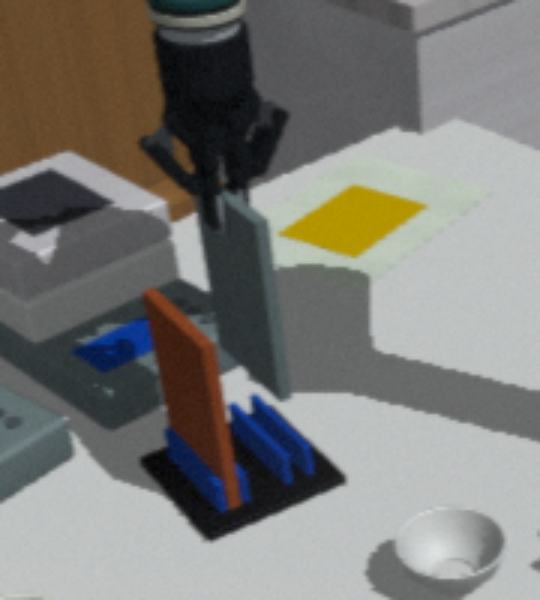

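The panel is gripped off-centre towards its -y end and has been lifted clear of the walls. The clay panel hasn't moved.

Emit:
{"fn": "servo_tool", "kwargs": {"moves": [[255,[0.015,0,0.0],0],[255,[0.025,0,0.0],0],[255,[0.03,0,0.0],0],[255,[0.03,0,0.0],0],[255,[0.03,0,0.0],0],[255,[0.03,0,0.0],0],[255,[0.015,0,0.0],0],[255,[0,0,0],0]]}}

```text
time: 4.97
tool_pos: [0.4685, -0.184, 0.27]
tcp_rot: [-2.403, -1.988, -0.003]
wrist_force: [-0.1, -0.6, -4.1]
width: 0.131
```

```bash
python3 go.py .58 0 .275 12.8
```

```text
t 4.97 pos [ 0.4685 -0.184   0.27  ] yawY -10.8 zdir [-0.0129  0.0187 -0.9997] q [-0.43 -0.06  1.93  0.01  1.29 -0.25] w 0.131 F [-0.1 -0.6 -4.1]
shift now-axes [ 0.2017  0.0749 -0.003 ]  turn z -0.4119  shift after turn [ 0.1548  0.1494 -0.003 ]
```

Emit:
{"fn": "servo_tool", "kwargs": {"moves": [[255,[0.024,0.009,0.0],-0.055],[255,[0.024,0.011,-0.002],-0.055],[255,[0.023,0.012,-0.002],-0.055],[255,[0.022,0.014,-0.002],-0.055],[255,[0.021,0.015,0],-0.055],[255,[0.02,0.017,0],-0.055],[255,[0.018,0.017,0.0],-0.055],[255,[0,0,0],-0.03]]}}

```text
time: 5.63
tool_pos: [0.5645, -0.0234, 0.2662]
tcp_rot: [-1.911, -2.448, 0.001]
wrist_force: [-0.5, 0.8, -3.5]
width: 0.134
```

```bash
python3 go.py .588 -.014 .26 12.8
```

```text
t 5.63 pos [ 0.5645 -0.0234  0.2662] yawY 14.04 zdir [-0.029   0.0215 -0.9993] q [-0.1   0.07  1.81  0.02  1.29 -0.35] w 0.134 F [-0.5  0.8 -3.5]
shift now-axes [0.0033 0.0253 0.0057]  turn z 0.0217  shift after turn [0.0038 0.0252 0.0057]
```

Emit:
{"fn": "servo_tool", "kwargs": {"moves": [[255,[0.0,0.005,0.0],0.02],[255,[0,0,0],0],[255,[0,0,0],0],[255,[0,0,0],0],[255,[0,0,0],0],[255,[0,0,0],0],[255,[0,0,0],0],[255,[0,0,0],0]]}}

```text
time: 6.3
tool_pos: [0.5667, -0.0238, 0.2612]
tcp_rot: [-1.94, -2.417, 0.011]
wrist_force: [-0.3, -0.2, -4.4]
width: 0.131
```

```bash
python3 go.py .588 -.014 .26 12.8;  cat > pan.py <<'E'
import sys
from h import *
d=grab(sys.argv[1])
C=np.array([.707,.0285]);a=np.radians(12.8);ux=np.array([np.cos(a),np.sin(a)]);uy=np.array([-ux[1],ux[0]])
for n in d:
    W=pts(d[n]);p=W[...,:2]-C;x=p@ux;y=p@uy;Z=W[...,2]
    S=cv2.cvtColor(d[n]["pixels"],cv2.COLOR_RGB2HSV)[...,1]
    m=(x>-.22)&(x<-.0)&(abs(y)<.12)&(Z>.02)&(Z<.30)
    zmax=float(sys.argv[2]) if len(sys.argv)>2 else .26
    m&=(Z<zmax)&(((x<-.085))|(Z>.12))
    from collections import Counter
    print(n,m.sum())
    for z0 in np.arange(.02,zmax,.02):
        k=m&(Z>=z0)&(Z<z0+.02)
        if k.sum()>6: print(" z%.2f n%d x[%.0f %.0f %.0f] y[%.0f %.0f]"%(z0+.01,k.sum(),*(1e3*np.percentile(x[k],[5,50,95])),*(1e3*np.percentile(y[k],[2,98]))))
v=d["scene"]["pixels"][120:400,170:450,::-1];cv2.imwrite(f"pics/{sys.argv[1]}_c.png",cv2.resize(v,None,fx=2,fy=2))
v=d["top"]["pixels"][110:300,220:420,::-1];cv2.imwrite(f"pics/{sys.argv[1]}_t.png",cv2.resize(v,None,fx=3,fy=3))
E
python3 pan.py d
```

```text
t 6.3 pos [ 0.5667 -0.0238  0.2612] yawY 12.53 zdir [-0.0376  0.021  -0.9991] q [-0.1   0.08  1.81  0.02  1.29 -0.32] w 0.131 F [-0.3 -0.2 -4.4]
shift now-axes [0.0049 0.0229 0.0006]  turn z -0.0047  shift after turn [0.0048 0.0229 0.0006]
scene 2756
 z0.03 n110 x[-219 -212 -202] y[56 98]
 z0.09 n139 x[-151 -148 -146] y[-71 47]
 z0.11 n291 x[-150 -147 -145] y[-70 47]
 z0.13 n286 x[-149 -147 -145] y[-72 47]
 z0.15 n310 x[-149 -146 -144] y[-70 47]
 z0.17 n309 x[-148 -145 -144] y[-71 47]
 z0.19 n323 x[-147 -145 -143] y[-71 46]
 z0.21 n334 x[-149 -144 -142] y[-71 47]
 z0.23 n323 x[-146 -143 -141] y[-71 46]
 z0.25 n331 x[-146 -142 -129] y[-71 46]
top 239
 z0.03 n14 x[-219 -214 -208] y[84 94]
 z0.09 n19 x[-161 -160 -160] y[-66 31]
 z0.11 n27 x[-161 -160 -159] y[-73 30]
 z0.13 n25 x[-160 -159 -159] y[-72 30]
 z0.15 n29 x[-160 -159 -159] y[-71 25]
 z0.17 n33 x[-159 -159 -157] y[-72 28]
 z0.19 n26 x[-159 -158 -157] y[-71 27]
 z0.21 n21 x[-158 -157 -156] y[-73 27]
 z0.23 n25 x[-157 -156 -155] y[-72 27]
 z0.25 n20 x[-156 -155 -155] y[-73 26]
```

View pics/d_c.png

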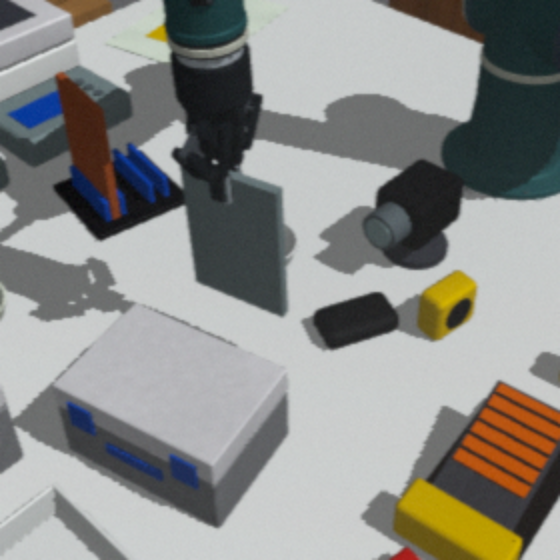

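View pics/d_t.png

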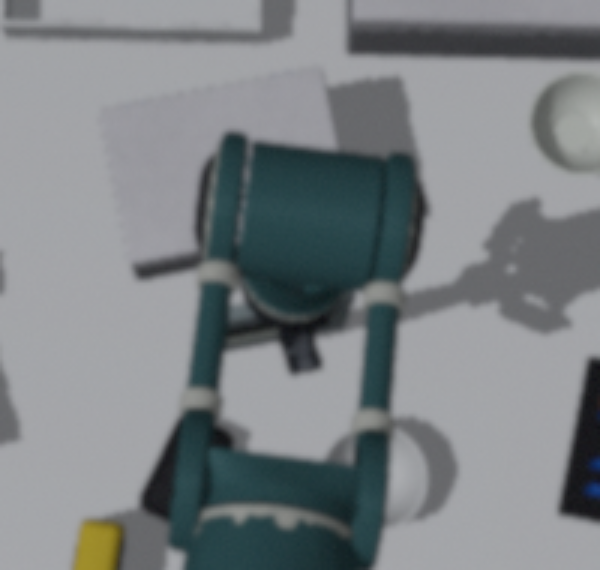

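The measured panel is square, with its centre 8 mm to +y of the TCP, already about 2° tilted in the lean sense and its bottom near z = 0.09. Next I shift it 45 mm towards the case and 12 mm sideways, then go down.

Emit:
{"fn": "servo_tool", "kwargs": {"moves": [[255,[0.003,0.009,0.0],0],[255,[0.003,0.012,0],0],[255,[0.003,0.012,0],0],[255,[0.003,0.01,0],0],[255,[0,0,0],0],[255,[0,0,0.012],0],[255,[0,0,0.015],0],[255,[0,0,0.012],0]]}}

```text
time: 7.07
tool_pos: [0.6138, 0.0017, 0.2229]
tcp_rot: [-1.943, -2.425, 0.001]
wrist_force: [-0.2, 0.6, -6.0]
width: 0.133
```

```bash
python3 go.py .6084 .002 .18 12.8;python3 pan.py e .2
```

```text
t 7.07 pos [0.6138 0.0017 0.2229] yawY 12.62 zdir [-0.0277  0.021  -0.9994] q [-0.05  0.19  1.76  0.02  1.22 -0.28] w 0.133 F [-0.2  0.6 -6. ]
shift now-axes [ 0.0003 -0.0042  0.043 ]  turn z -0.0032  shift after turn [ 0.0003 -0.0042  0.043 ]
scene 1996
 z0.03 n107 x[-218 -212 -202] y[57 98]
 z0.07 n64 x[-104 -95 -93] y[-58 61]
 z0.09 n276 x[-97 -94 -92] y[-55 61]
 z0.11 n291 x[-96 -93 -91] y[-57 61]
 z0.13 n302 x[-96 -93 -91] y[-56 61]
 z0.15 n314 x[-95 -92 -91] y[-56 61]
 z0.17 n329 x[-95 -92 -90] y[-57 61]
 z0.19 n313 x[-95 -92 -90] y[-57 61]
top 285
 z0.05 n27 x[-110 -110 -109] y[-56 54]
 z0.07 n33 x[-110 -110 -109] y[-55 53]
 z0.09 n31 x[-110 -109 -109] y[-57 50]
 z0.11 n40 x[-110 -109 -108] y[-56 50]
 z0.13 n42 x[-109 -108 -108] y[-56 48]
 z0.15 n32 x[-109 -108 -107] y[-58 49]
 z0.17 n45 x[-109 -108 -106] y[-57 46]
 z0.19 n35 x[-107 -106 -106] y[-56 46]
```

Emit:
{"fn": "servo_tool", "kwargs": {"moves": [[255,[-0.002,-0.009,0.0],0],[255,[0,0,0.008],0],[255,[0,0,0.01],0],[255,[0,0,0.01],0],[255,[0,0,0.008],0],[255,[0,0,0],0],[255,[0,0,0],0],[255,[0,0,0],0]]}}

```text
time: 7.83
tool_pos: [0.5994, -0.0025, 0.1806]
tcp_rot: [-1.94, -2.419, 0.009]
wrist_force: [-0.5, 0.4, -4.1]
width: 0.13
```

```bash
python3 go.py .606 .002 .172 12.8;python3 pan.py f .17
```

```text
t 7.83 pos [ 0.5994 -0.0025  0.1806] yawY 12.55 zdir [-0.0355  0.0212 -0.9991] q [-0.06  0.2   1.82  0.02  1.15 -0.28] w 0.13 F [-0.5  0.4 -4.1]
shift now-axes [0.0028 0.0076 0.0084]  turn z -0.0044  shift after turn [0.0027 0.0077 0.0084]
scene 1729
 z0.03 n120 x[-219 -212 -202] y[55 98]
 z0.05 n63 x[-117 -110 -109] y[-58 61]
 z0.07 n274 x[-112 -109 -108] y[-57 60]
 z0.09 n274 x[-114 -109 -107] y[-58 60]
 z0.11 n286 x[-110 -108 -106] y[-56 60]
 z0.13 n295 x[-111 -107 -105] y[-57 60]
 z0.15 n275 x[-111 -107 -105] y[-58 60]
 z0.17 n142 x[-109 -106 -94] y[-56 60]
top 230
 z0.03 n33 x[-124 -123 -122] y[-58 48]
 z0.05 n27 x[-123 -122 -122] y[-59 48]
 z0.07 n30 x[-123 -122 -121] y[-58 45]
 z0.09 n35 x[-123 -122 -121] y[-57 49]
 z0.11 n37 x[-122 -121 -120] y[-59 46]
 z0.13 n33 x[-121 -120 -119] y[-59 62]
 z0.15 n25 x[-121 -119 -119] y[-58 42]
 z0.17 n10 x[-119 -119 -118] y[-58 43]
```

Emit:
{"fn": "servo_tool", "kwargs": {"moves": [[255,[0,0.007,0.0],0],[255,[0,0,0.002],0],[255,[0,0,0.004],0],[255,[0,0,0.004],0],[255,[0,0,0.003],0],[255,[0,0,0],0],[255,[0,0,0],0],[255,[0,0,0],0]]}}

```text
time: 8.6
tool_pos: [0.6109, 0.0, 0.1721]
tcp_rot: [-1.944, -2.425, -0.001]
wrist_force: [0.8, 0.5, -3.6]
width: 0.141
```

```bash
python3 go.py .606 .002 .172 12.8;python3 pan.py g .17|grep -v z0.0[579]
```

```text
t 8.6 pos [0.6109 0.     0.1721] yawY 12.57 zdir [-0.0255  0.0216 -0.9994] q [-0.05  0.22  1.81  0.02  1.13 -0.28] w 0.141 F [ 0.8  0.5 -3.6]
shift now-axes [ 0.003  -0.0043  0.0003]  turn z -0.0041  shift after turn [ 0.003  -0.0043  0.0003]
scene 1466
 z0.03 n113 x[-220 -213 -202] y[54 98]
 z0.11 n288 x[-98 -95 -94] y[-58 60]
 z0.13 n305 x[-99 -95 -93] y[-57 60]
 z0.15 n262 x[-98 -95 -87] y[-58 60]
 z0.17 n121 x[-97 -94 -82] y[-11 60]
top 224
 z0.03 n32 x[-111 -110 -109] y[-57 47]
 z0.11 n29 x[-109 -109 -108] y[-57 44]
 z0.13 n30 x[-109 -108 -107] y[-59 43]
 z0.15 n22 x[-108 -108 -107] y[-59 44]
 z0.17 n13 x[-108 -107 -106] y[-58 40]
```

Emit:
{"fn": "servo_tool", "kwargs": {"moves": [[255,[0,-0.004,0.0],0],[255,[0,0,0],0],[255,[0,0,0.001],0],[255,[0,0,0.001],0],[255,[0,0,0.001],0],[255,[0,0,0],0],[255,[0,0,0],0],[255,[0,0,0],0]]}}

```text
time: 9.37
tool_pos: [0.6069, -0.0008, 0.1719]
tcp_rot: [-1.946, -2.426, -0.003]
wrist_force: [-1.7, 1.4, 2.0]
width: 0.139
```

```bash
python3 go.py .606 .002 .172 12.8;python3 pan.py g2 .17|grep -v z0.0[57]
```

```text
t 9.37 pos [ 0.6069 -0.0008  0.1719] yawY 12.55 zdir [-0.0235  0.0217 -0.9995] q [-0.05  0.22  1.82  0.02  1.13 -0.28] w 0.139 F [-1.7  1.4  2. ]
shift now-axes [ 0.0029 -0.0003  0.    ]  turn z -0.0043  shift after turn [ 0.0029 -0.0003  0.    ]
scene 1546
 z0.03 n113 x[-219 -212 -202] y[54 99]
 z0.09 n280 x[-102 -100 -98] y[-57 60]
 z0.11 n299 x[-102 -99 -98] y[-58 60]
 z0.13 n293 x[-102 -99 -97] y[-58 60]
 z0.15 n274 x[-103 -98 -89] y[-58 60]
 z0.17 n118 x[-103 -98 -85] y[-11 60]
top 211
 z0.03 n30 x[-115 -114 -113] y[-59 47]
 z0.09 n32 x[-114 -113 -112] y[-59 45]
 z0.11 n30 x[-113 -113 -112] y[-56 46]
 z0.13 n27 x[-113 -112 -111] y[-59 44]
 z0.15 n20 x[-112 -111 -111] y[-56 44]
 z0.17 n13 x[-117 -111 -111] y[-60 43]
```

The foot is on the table, since Fz rose by about 5.6 N, and it sits roughly 31 mm from the case face for a lean of about 16°. I'll open the jaws only to about 32 mm so the fingers still cage the panel while it tilts.

Emit:
{"fn": "servo_tool", "kwargs": {"moves": [[210,[0,0,0.0],0],[200,[0,0,0],0],[190,[0,0,0],0],[180,[0,0,0],0],[170,[0,0,0],0],[160,[0,0,0],0],[160,[0,0,0],0],[160,[0,0,0],0]]}}

```text
time: 10.13
tool_pos: [0.6085, -0.0012, 0.1719]
tcp_rot: [-1.947, -2.428, -0.006]
wrist_force: [-0.9, -0.1, -0.6]
width: 0.37
```

```bash
python3 go.py .606 .002 .172 12.8;python3 pan.py i .17|grep -v z0.0[57]
```

```text
t 10.13 pos [ 0.6085 -0.0012  0.1719] yawY 12.55 zdir [-0.0202  0.0213 -0.9996] q [-0.05  0.22  1.82  0.02  1.12 -0.28] w 0.37 F [-0.9 -0.1 -0.6]
shift now-axes [ 0.0037 -0.0017  0.0001]  turn z -0.0044  shift after turn [ 0.0037 -0.0017  0.0001]
scene 1508
 z0.03 n116 x[-219 -213 -203] y[55 97]
 z0.09 n287 x[-105 -102 -100] y[-57 60]
 z0.11 n307 x[-104 -102 -100] y[-57 60]
 z0.13 n243 x[-107 -102 -100] y[-58 60]
 z0.15 n221 x[-107 -102 -79] y[-7 60]
 z0.17 n131 x[-105 -102 -73] y[-11 60]
top 197
 z0.03 n27 x[-115 -114 -114] y[-57 47]
 z0.09 n27 x[-115 -115 -114] y[-56 45]
 z0.11 n28 x[-115 -115 -114] y[-56 45]
 z0.13 n31 x[-115 -114 -113] y[-59 44]
 z0.15 n23 x[-115 -114 -113] y[-60 44]
 z0.17 n11 x[-129 -114 -114] y[-59 39]
```

View pics/i_c.png

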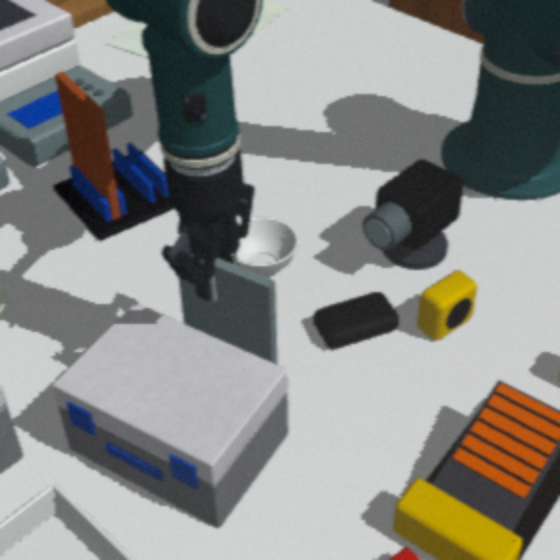

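The panel now stands upright on its own, caged by the fingers, with its far face at -102 mm. I'll tilt it slowly.

Emit:
{"fn": "servo_tool", "kwargs": {"moves": [[160,[0,0.003,0.0],0],[160,[0,0.003,0],0],[160,[0,0.003,0],0],[160,[0,0.003,0],0],[160,[0,0.003,0],0],[160,[0,0.003,0],0],[160,[0,0.002,0],0],[160,[0,0,0],0]]}}

```text
time: 10.9
tool_pos: [0.6307, 0.0038, 0.1716]
tcp_rot: [-1.948, -2.429, -0.007]
wrist_force: [0.3, -0.4, 0.1]
width: 0.374
```

```bash
cat > fr.py <<'E'
from h import *
s=bot.read_state();p=s["tool_pos"][:2]-np.array([.707,.0285]);a=np.radians(12.8)
print("TCP case frame",round(1e3*(p[0]*np.cos(a)+p[1]*np.sin(a)),1),round(1e3*(-p[0]*np.sin(a)+p[1]*np.cos(a)),1),"z",round(s["tool_pos"][2],4),"F",np.round(s["wrist_force"],1))
E
python3 fr.py; python3 pan.py j .19|grep -v z0.0[57]
```

```text
TCP case frame -79.8 -7.2 z 0.1716 F [ 0.3 -0.4  0.1]
scene 974
 z0.03 n111 x[-219 -212 -202] y[55 97]
 z0.09 n14 x[-93 -90 -86] y[59 61]
 z0.11 n7 x[-88 -87 -86] y[58 61]
 z0.13 n192 x[-79 -74 -71] y[-58 60]
 z0.15 n211 x[-97 -70 -54] y[-58 60]
 z0.17 n387 x[-97 -67 -51] y[-14 60]
 z0.19 n52 x[-102 -96 -50] y[-12 5]
top 562
 z0.03 n70 x[-110 -108 -105] y[-58 51]
 z0.09 n74 x[-98 -96 -93] y[-58 45]
 z0.11 n79 x[-94 -91 -89] y[-59 47]
 z0.13 n62 x[-90 -87 -84] y[-59 45]
 z0.15 n48 x[-86 -82 -80] y[-60 44]
 z0.17 n59 x[-81 -76 -66] y[-60 40]
```

View pics/j_c.png

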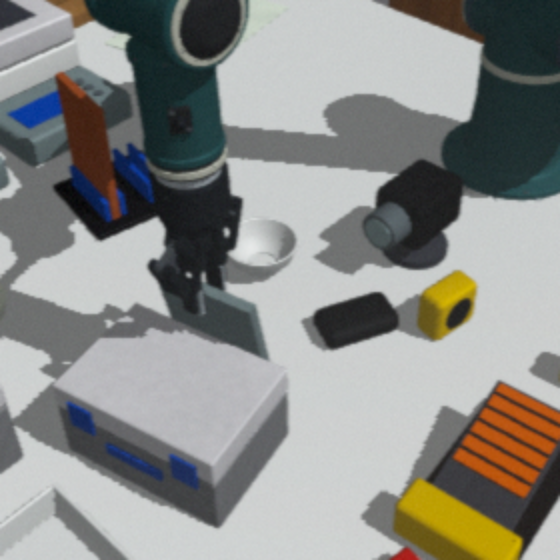

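The panel is tilted about 13° and resting in the cage, about 8 mm short of the case edge. I'll continue slowly.

Emit:
{"fn": "servo_tool", "kwargs": {"moves": [[160,[0,0.002,0.0],0],[160,[0,0.002,0],0],[160,[0,0.002,0],0],[160,[0,0.002,0],0],[160,[0,0.002,0],0],[160,[0,0.002,0],0],[160,[0,0.002,0],0],[160,[0,0,0],0]]}}

```text
time: 11.67
tool_pos: [0.6449, 0.0069, 0.1712]
tcp_rot: [-1.948, -2.428, -0.006]
wrist_force: [0.6, 0.2, -0.3]
width: 0.374
```

```bash
python3 fr.py; python3 pan.py k .19|grep -v z0.0[57]
```

```text
TCP case frame -65.4 -7.3 z 0.1712 F [ 0.6  0.2 -0.3]
scene 879
 z0.03 n109 x[-219 -211 -202] y[58 97]
 z0.13 n152 x[-72 -65 -62] y[-57 60]
 z0.15 n185 x[-83 -59 -38] y[-13 60]
 z0.17 n381 x[-83 -57 -37] y[-15 60]
 z0.19 n49 x[-89 -82 -36] y[-13 5]
top 704
 z0.03 n126 x[-109 -106 -103] y[-59 56]
 z0.09 n108 x[-93 -89 -86] y[-60 50]
 z0.11 n30 x[-87 -86 -85] y[-57 47]
 z0.13 n101 x[-82 -78 -74] y[-58 45]
 z0.15 n69 x[-76 -72 -69] y[-59 44]
 z0.17 n83 x[-70 -65 -55] y[-59 42]
```

View pics/k_c.png

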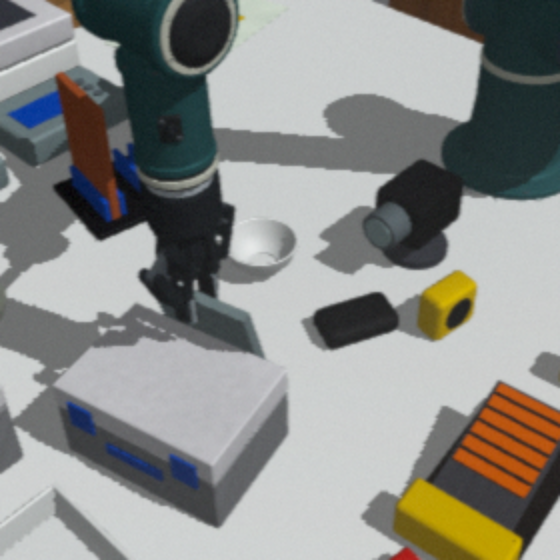

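The near face slopes 16.3° and the far face now meets the case edge. Next I centre the cage slightly, open fully, and lift away.

Emit:
{"fn": "servo_tool", "kwargs": {"moves": [[160,[0,0.002,0.0],0],[150,[0,0,0],0],[120,[0,0,0],0],[80,[0,0,0],0],[40,[0,0,0],0],[20,[0,0,0],0],[20,[0,0,0],0],[20,[0,0,-0.002],0]]}}

```text
time: 12.43
tool_pos: [0.6459, 0.0072, 0.1727]
tcp_rot: [-1.947, -2.427, -0.004]
wrist_force: [-0.8, -0.3, -0.3]
width: 0.923
```

```bash
python3 fr.py; python3 pan.py l .19|grep -v z0.0[57]
```

```text
TCP case frame -64.3 -7.2 z 0.1727 F [-0.8 -0.3 -0.3]
scene 973
 z0.03 n111 x[-219 -213 -203] y[57 100]
 z0.13 n167 x[-72 -65 -62] y[-29 60]
 z0.15 n170 x[-67 -59 -56] y[-24 60]
 z0.17 n451 x[-105 -56 -13] y[-36 60]
 z0.19 n72 x[-112 -102 -11] y[-17 4]
top 685
 z0.03 n97 x[-109 -105 -102] y[-59 57]
 z0.09 n97 x[-93 -90 -87] y[-60 50]
 z0.11 n31 x[-89 -86 -85] y[-59 44]
 z0.13 n106 x[-81 -78 -74] y[-58 48]
 z0.15 n77 x[-75 -72 -69] y[-59 44]
 z0.17 n94 x[-69 -64 -54] y[-60 42]
```

View pics/l_c.png

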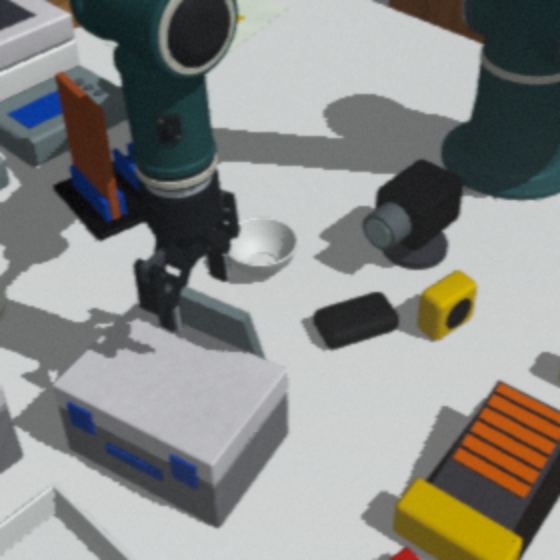

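The panel leans against the case with the fingers clear on both sides. Now I lift straight up.

Emit:
{"fn": "servo_tool", "kwargs": {"moves": [[20,[0,0,-0.008],0],[20,[0,0,-0.012],0],[20,[0,0,-0.015],0],[20,[0,0,-0.015],0],[20,[0,0,-0.015],0],[20,[0,0,-0.015],0],[20,[0,0,-0.01],0],[20,[0,0,0],0]]}}

```text
time: 13.2
tool_pos: [0.6488, 0.0051, 0.2742]
tcp_rot: [-1.949, -2.429, -0.008]
wrist_force: [-0.1, 0.3, 0.3]
width: 0.923
```

```bash
python3 pan.py n .19|grep -v z0.0[57];python3 go.py .488 .3145 .2 5
```

```text
scene 967
 z0.03 n113 x[-219 -212 -202] y[58 99]
 z0.13 n215 x[-70 -65 -62] y[-56 60]
 z0.15 n210 x[-66 -59 -56] y[-58 60]
 z0.17 n427 x[-64 -56 -53] y[-58 60]
top 867
 z0.03 n124 x[-109 -106 -102] y[-58 55]
 z0.09 n96 x[-93 -89 -86] y[-61 52]
 z0.11 n29 x[-88 -86 -85] y[-56 51]
 z0.13 n120 x[-82 -78 -73] y[-58 49]
 z0.15 n97 x[-75 -72 -69] y[-59 49]
 z0.17 n179 x[-69 -63 -55] y[-59 44]
t 13.3 pos [0.6479 0.0051 0.2717] yawY 12.53 zdir [-0.0209  0.0211 -0.9996] q [-0.04  0.22  1.63  0.02  1.31 -0.26] w 0.923 F [ 0.6 -0.2 -0.7]
shift now-axes [ 0.3348 -0.0878  0.0815]  turn z 0.1315  shift after turn [ 0.3204 -0.131   0.0815]
```

View pics/n_c.png

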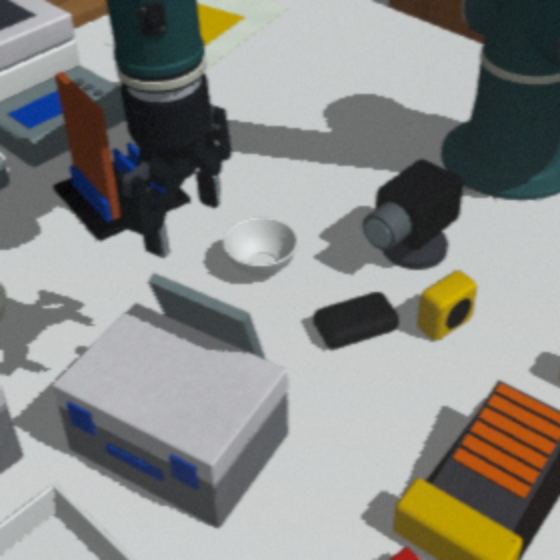

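The panel stands free, leaning about 17°, centred within 2 mm and square. On to the foot switch with shut fingers.

Emit:
{"fn": "servo_tool", "kwargs": {"moves": [[255,[0.025,-0.008,0],0.016],[255,[0.03,-0.01,0],0.016],[255,[0.035,-0.012,0],0.016],[255,[0.035,-0.012,0],0.016],[255,[0.035,-0.012,0],0.016],[255,[0.035,-0.012,0],0.016],[255,[0.035,-0.012,0],0.016],[255,[0.03,-0.01,0],0.016]]}}

```text
time: 13.97
tool_pos: [0.5135, 0.2488, 0.2678]
tcp_rot: [-2.115, -2.272, 0.021]
wrist_force: [0.5, 0.3, -1.1]
width: 0.002
```

```bash
python3 go.py .488 .3145 .2 6
```

```text
t 13.97 pos [0.5135 0.2488 0.2678] yawY 4.12 zdir [-0.0361  0.0153 -0.9992] q [0.39 0.08 1.8  0.03 1.29 0.31] w 0.002 F [ 0.5  0.3 -1.1]
shift now-axes [ 0.0661 -0.0183  0.0696]  turn z -0.0328  shift after turn [ 0.0667 -0.0161  0.0696]
```

Emit:
{"fn": "servo_tool", "kwargs": {"moves": [[255,[0.02,-0.006,0.01],0],[255,[0.016,-0.004,0.012],-0.01],[255,[0.012,-0.003,0.015],-0.01],[255,[0,0,0.015],0],[255,[0,0,0.015],0],[255,[0,0,0.01],0],[255,[0,0,0],0],[255,[0,0,0],0]]}}

```text
time: 14.63
tool_pos: [0.4822, 0.3046, 0.1802]
tcp_rot: [-2.075, -2.299, 0.04]
wrist_force: [0.3, -0.4, 1.1]
width: 0.004
```

```bash
python3 go.py .488 .3145 .11 6
```

```text
t 14.63 pos [0.4822 0.3046 0.1802] yawY 5.91 zdir [-0.0504  0.0104 -0.9987] q [0.5  0.15 1.89 0.04 1.14 0.38] w 0.004 F [ 0.3 -0.4  1.1]
shift now-axes [0.0081 0.0103 0.0699]  turn z -0.0016  shift after turn [0.0081 0.0103 0.0699]
```

Emit:
{"fn": "servo_tool", "kwargs": {"moves": [[255,[0.006,0.007,0.01],0],[255,[0,0,0.014],0],[255,[0,0,0.014],0],[255,[0,0,0.014],0],[255,[0,0,0.01],0],[255,[0,0,0],0],[255,[0,0,0],0],[255,[0,0,0],0]]}}

```text
time: 15.3
tool_pos: [0.4877, 0.3101, 0.1171]
tcp_rot: [-2.08, -2.297, 0.036]
wrist_force: [-0.1, 0.2, 0.2]
width: -0.006
```

```bash
python3 go.py .488 .3145 .098 6
python3 - <<'E'
from h import *
d=grab("o")
a=d["scene"]["pixels"][200:420,330:530,::-1];cv2.imwrite("pics/o_c.png",cv2.resize(a,None,fx=2.5,fy=2.5))
E
```

```text
t 15.3 pos [0.4877 0.3101 0.1171] yawY 5.71 zdir [-0.0475  0.0113 -0.9988] q [0.5  0.23 1.92 0.04 1.03 0.39] w -0.006 F [-0.1  0.2  0.2]
shift now-axes [0.004  0.0017 0.0191]  turn z -0.0051  shift after turn [0.004  0.0017 0.0191]
```

View pics/o_c.png

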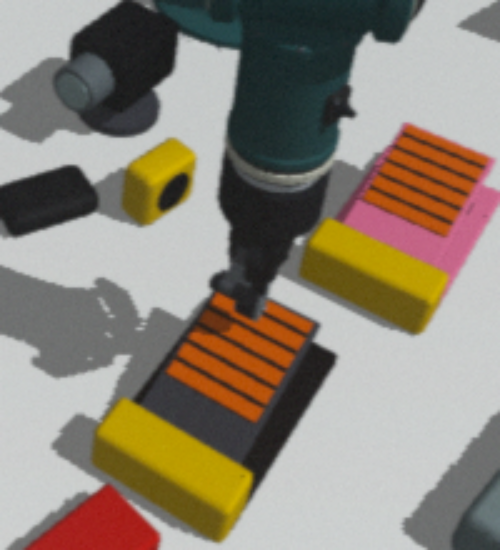

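The shut fingertips are over the orange pad at about (245,310) in the crop, some 20 mm above it. I'll descend slowly and watch the force.

Emit:
{"fn": "servo_tool", "kwargs": {"moves": [[255,[0.002,0.001,0.005],0],[255,[0,0,0.005],0],[255,[0,0,0.005],0],[255,[0,0,0.005],0],[255,[0,0,0.004],0],[255,[0,0,0.004],0],[255,[0,0,0.004],0],[255,[0,0,0.004],0]]}}

```text
time: 16.07
tool_pos: [0.4895, 0.315, 0.0841]
tcp_rot: [-2.08, -2.299, 0.025]
wrist_force: [-3.9, -1.8, 9.1]
width: -0.002
```

```bash
python3 go.py .488 .3145 .066 6
```

```text
t 16.07 pos [0.4895 0.315  0.0841] yawY 5.73 zdir [-0.0413  0.0154 -0.999 ] q [0.51 0.27 1.94 0.04 0.96 0.39] w -0.002 F [-3.9 -1.8  9.1]
shift now-axes [-0.0007 -0.0009  0.0181]  turn z -0.0047  shift after turn [-0.0007 -0.0009  0.0181]
```

Emit:
{"fn": "servo_tool", "kwargs": {"moves": [[255,[0,0,0.003],0],[255,[0,0,0.003],0],[255,[0,0,0.003],0],[255,[0,0,0.003],0],[255,[0,0,0.003],0],[255,[0,0,0.002],0],[255,[0,0,0.002],0],[255,[0,0,0.002],0]]}}

```text
time: 16.73
tool_pos: [0.4874, 0.3149, 0.0705]
tcp_rot: [-2.077, -2.299, 0.034]
wrist_force: [-4.0, -2.2, 11.5]
width: -0.002
```

Emit:
{"fn": "servo_tool", "kwargs": {"moves": [[255,[0,0,0.002],0],[255,[0,0,0.002],0],[255,[0,0,0.002],0],[255,[0,0,0.002],0],[255,[0,0,0.002],0],[255,[0,0,0.002],0],[255,[0,0,0.002],0],[255,[0,0,0.002],0]]}}

```text
time: 17.4
tool_pos: [0.4873, 0.3149, 0.0665]
tcp_rot: [-2.076, -2.3, 0.039]
wrist_force: [-3.7, -3.6, 11.7]
width: 0.004
```

```bash
python3 go.py .488 .3145 .066 6
```

```text
t 17.4 pos [0.4873 0.3149 0.0665] yawY 5.9 zdir [-0.0485  0.0102 -0.9988] q [0.51 0.29 1.95 0.04 0.94 0.39] w 0.004 F [-3.7 -3.6 11.7]
shift now-axes [-0.0005  0.0007  0.0005]  turn z -0.0017  shift after turn [-0.0005  0.0007  0.0005]
```

Emit:
{"fn": "servo_tool", "kwargs": {"moves": [[255,[0,0,0.003],0],[255,[0,0,0.003],0],[255,[0,0,0.003],0],[255,[0,0,0.003],0],[255,[0,0,0.003],0],[255,[0,0,0.003],0],[255,[0,0,0.003],0],[255,[0,0,0.003],0]]}}

```text
time: 18.07
tool_pos: [0.4874, 0.315, 0.0658]
tcp_rot: [-2.073, -2.303, 0.045]
wrist_force: [-6.2, -4.9, 21.2]
width: 0.0
```

The pedal is on its stop (TCP z = 0.0658, tip about 41 mm) with about 21 N. I'll hold that.

Emit:
{"fn": "servo_tool", "kwargs": {"moves": [[255,[0,0,0.003],0],[255,[0,0,0.003],0],[255,[0,0,0.003],0],[255,[0,0,0.003],0],[255,[0,0,0.003],0],[255,[0,0,0.003],0],[255,[0,0,0.003],0],[255,[0,0,0.003],0]]}}

```text
time: 18.73
tool_pos: [0.4874, 0.3151, 0.0658]
tcp_rot: [-2.07, -2.305, 0.051]
wrist_force: [-7.0, -4.5, 20.9]
width: 0.001
```

Emit:
{"fn": "servo_tool", "kwargs": {"moves": [[255,[0,0,0.003],0],[255,[0,0,0.003],0],[255,[0,0,0.003],0],[255,[0,0,0.003],0],[255,[0,0,0.003],0],[255,[0,0,0.003],0],[255,[0,0,0.003],0],[255,[0,0,0.003],0]]}}

```text
time: 19.4
tool_pos: [0.4875, 0.3151, 0.0658]
tcp_rot: [-2.068, -2.307, 0.056]
wrist_force: [-6.6, -4.7, 19.9]
width: -0.001
```

```bash
python3 go.py .488 .3145 .066 6
python3 - <<'E'
from h import *
d=grab("p")
a=d["scene"]["pixels"][200:420,330:530,::-1];cv2.imwrite("pics/p_c.png",cv2.resize(a,None,fx=2.5,fy=2.5))
W=pts(d["scene"]);X,Y,Z=W[...,0],W[...,1],W[...,2]
hsv=cv2.cvtColor(d["scene"]["pixels"],cv2.COLOR_RGB2HSV)
m=(X>.42)&(X<.59)&(Y>.22)&(Y<.42)&(hsv[...,0]<18)&(hsv[...,1]>150)&(Z>.02);print("pad z",np.percentile(Z[m],[2,50,98]))
print(bot.read_state()["wrist_force"])
E
```

```text
t 19.4 pos [0.4875 0.3151 0.0658] yawY 6.27 zdir [-0.0559  0.0018 -0.9984] q [0.51 0.3  1.94 0.04 0.95 0.38] w -0.001 F [-6.6 -4.7 19.9]
shift now-axes [-0.0007  0.0004 -0.0002]  turn z 0.0047  shift after turn [-0.0007  0.0004 -0.0002]
pad z [0.03784942 0.04104379 0.04437105]
[-6.69496706 -4.60611245 20.1563539 ]
```

View pics/p_c.png

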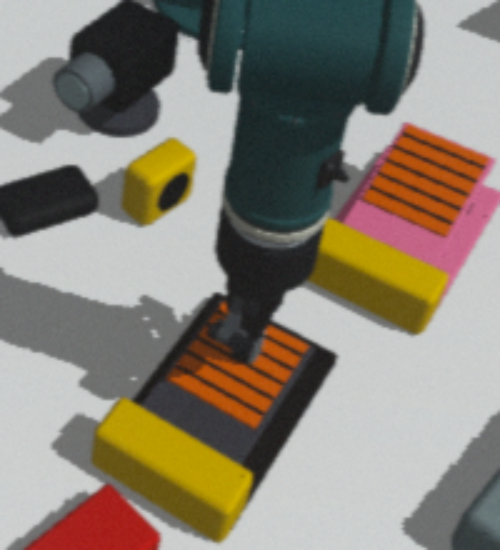

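The tread is level with the pad at 41 mm, and it held about 20 N for 1.4 s. Now I release gently and raise.

Emit:
{"fn": "servo_tool", "kwargs": {"moves": [[255,[0,0,0],0],[255,[0,0,-0.004],0],[255,[0,0,-0.006],0],[255,[0,0,-0.008],0],[255,[0,0,-0.01],0],[255,[0,0,-0.012],0],[255,[0,0,-0.012],0],[255,[0,0,-0.012],0]]}}

```text
time: 20.17
tool_pos: [0.4926, 0.315, 0.1375]
tcp_rot: [-2.069, -2.309, 0.054]
wrist_force: [-0.1, -0.0, 0.6]
width: 0.001
```

Emit:
{"fn": "servo_tool", "kwargs": {"moves": [[255,[0,0,-0.015],0],[255,[0,0,-0.015],0],[255,[0,0,-0.015],0],[255,[0,0,-0.01],0],[255,[0,0,0],0],[255,[0,0,0],0],[255,[0,0,0],0],[255,[0,0,0],0]]}}

```text
time: 20.83
tool_pos: [0.4945, 0.315, 0.1988]
tcp_rot: [-2.068, -2.309, 0.054]
wrist_force: [-0.0, 0.6, 0.2]
width: 0.002
```

```bash
python3 go.py .488 .3145 .2 6; python3 pan.py q .19|grep -v z0.0[57]; sed -i 's/"a.pkl"/__import__("sys").argv[1]/' m2.py; python3 m2.py q.pkl | egrep "plane|pad|blob|top|scene"
```

```text
t 20.83 pos [0.4945 0.315  0.1988] yawY 6.32 zdir [-0.0543  0.0022 -0.9985] q [0.51 0.17 1.83 0.03 1.19 0.39] w 0.002 F [-0.   0.6  0.2]
shift now-axes [ 0.0003 -0.0066 -0.0008]  turn z 0.0056  shift after turn [ 0.0002 -0.0066 -0.0008]
scene 968
 z0.03 n114 x[-219 -211 -201] y[54 96]
 z0.13 n207 x[-70 -65 -62] y[-56 61]
 z0.15 n223 x[-65 -59 -57] y[-58 60]
 z0.17 n422 x[-64 -56 -52] y[-58 60]
top 1308
 z0.03 n195 x[-218 -107 -103] y[-57 91]
 z0.09 n138 x[-93 -89 -86] y[-59 56]
 z0.11 n43 x[-88 -86 -85] y[-59 47]
 z0.13 n163 x[-82 -78 -74] y[-59 54]
 z0.15 n161 x[-76 -72 -69] y[-57 57]
 z0.17 n334 x[-69 -63 -54] y[-58 56]
top
case top eroded 3057 c [705.1  27.3] size [135.4 193.7] ang 12.7 med [0.7146 0.0315 0.1088]
case top 3491 c [706.6  27.8] size [141.8 199.9] ang 12.68 med [0.7142 0.0316 0.1087]
grey top 10 c [ 486.8 -434.6] size [ 2.6 11.7] ang 2.94 med [ 0.4861 -0.4353  0.1863]
pad 641 c [499.2 287.1] size [135.  70.] ang 35.46 med [0.5086 0.2978 0.062 ]
plane [-1.46593823 -0.15314947  1.21161461]
 blob px [127. 164.] c [709. 478.] [182. 143.] 0 zmax 0.025
 blob px [296. 172.]
[... 863 characters left out ...]
301. 135.] 26 zmax 0.649
 blob px [368. 230.] c [330.  22.] [60. 75.] 0 zmax 0.114
 blob px [299. 241.] c [ 438. -109.] [98. 99.] 12 zmax 0.046
 blob px [393. 271.] c [363. 139.] [39. 72.] 81 zmax 0.067
 blob px [258. 319.] c [701.  28.] [163. 202.] 13 zmax 0.174
 blob px [163. 278.] c [ 754. -267.] [89. 39.] 25 zmax 0.047
 blob px [347. 279.] c [445.  60.] [60. 98.] 66 zmax 0.033
 blob px [479. 308.] c [323. 347.] [ 50. 121.] 6 zmax 0.052
 blob px [413. 362.] c [530. 319.] [208. 120.] 7 zmax 0.076
 blob px [540. 388.] c [412. 532.] [ 35. 200.] 90 zmax 0.053
 blob px [354. 429.] c [729. 319.] [ 61. 149.] 81 zmax 0.034
 blob px [442. 465.] c [679. 491.] [ 78. 152.] 20 zmax 0.021
  return _methods._mean(a, axis=axis, dtype=dtype,
  ret = um.true_divide(
```

View pics/q_scene.png

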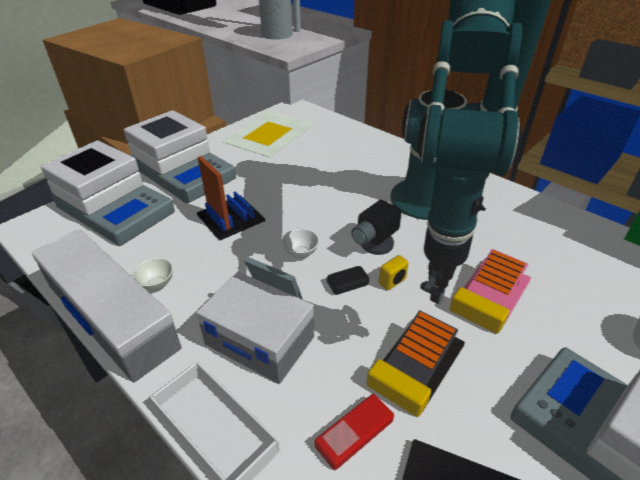

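View pics/q_top.png

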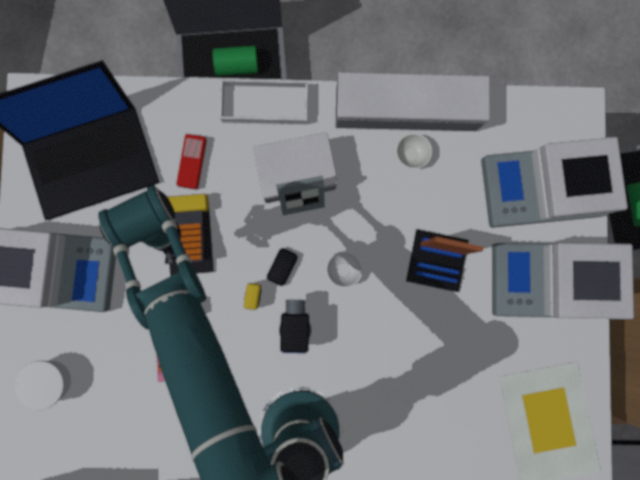

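The panel leans on the case at (272,278) in the scene view, and its target faces outwards at (300,195) in the top view. The pad is back at its rest height and the bystanders haven't moved.

```bash
python3 -c "
from workcell import bot
print(bot.finish_job())"
```

```text
the job is handed in; nothing more can be done
None
```

The job is done and handed in at about 21 s of the 64 s allowed. The hand-in reports no verdict, so the figures below are my own measurements.

- **Panel:** I drew the grey panel out of the rack and stood it about 32 mm in front of the case. I then tilted it between half-open fingers until it rested on the case's near top edge, and let go. In the last pictures it leans about 17°, within about 2 mm of the case's centre line, square, with the target outwards.
- **Pedal:** I pressed it onto its stop with the shut fingers, where the pad measured 41 mm above the table. It took about 20 N vertically (about 22 N in total) for at least 1.4 s. After release the pad was back at its starting height: median 63.9 mm, against 63.8 mm at the start.
- **Bystanders:** The two bowls, mouse, tape measure and meter measured within about 3 mm of where they started. I checked the clay panel only by eye; it still stands in its slot.
- **Robot:** It ended clear of everything, with the wrist force near zero.

**Checks that disagreed or went off plan:**
- The tool drifted up to about 3° from vertical over the moves.
- Small sideways moves came out about 1.6 times as long as commanded, so I corrected the panel's position before releasing it.
- In the final top view the arm hid much of the pedal, so its return rests on the scene view.

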